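# Reset the thickness stop of a strap splitter

### The arm

A 7-joint arm with a two-finger parallel gripper is mounted at the origin on the work surface. World frame = base frame: x ahead of the robot, y to its left, z up, the work surface at z = 0. Lengths are in m, angles in rad, forces in N, time in s.
With the tool pointing down it reaches from about 0.425 to 0.875 m from the base axis. Payload 4.7 kg.
Tool frame: the origin (TCP) lies midway between the tips of the shut fingers; the grasp point (between the pads) lies 19 mm behind it (manip.hold_point_z is the z of the grasp point in the tool frame, in m); z points along the fingers, y is the line along which they close (so a half turn about z gives the same grasp; the last joint's range is limited). The gripper opens to 87 mm and grips with 3 to 60 N. Pads are 19 mm wide; open, the fingers measure 117 mm over their backs; the gripper's body (75 mm by 190 mm) begins 51 mm behind the grasp point.
Start: joints at [1.191, 0.321, -0.07, 1.45, 0.023, 1.371, -0.057], TCP at [0.249, -0.6, 0.223] pointing down, gripper open.
Joint ranges: [-2.86, 2.86], [-0.3, 2.09], [-1.38, 1.24], [0.06, 2.45], [-1.56, 4.7], [0.09, 2.05], [-2.69, 2.69]. Speed limits (rad/s): [2.57, 2.57, 3.14, 3.14, 3.14, 3.14, 3.14].

### API

Orientations are given as [roll, pitch, yaw] about the fixed x, y, z axes, in that order (R = Rz(yaw) Ry(pitch) Rx(roll)).
In Python, from plant import manip gives the robot as it stands.
- The arm moves only by the shell command python3 -m pendant 'ROWS'. ROWS is JSON, a list that holds one entry, the list of rows, each a list of 5 numbers: the closure in counts, from 0 (fully open) to 255 (shut), then the shift along the tool's x, y, z in cm, then the turn about the tool's z in degrees. A call has 1 to 8 rows; each row shifts and turns the commanded pose from where the row before left it, along the tool's axes as they then stand; what a row does not reach is not made up. A row lasts 1/8 s, in which the tool goes at most 62.5 mm and 10.7 degrees, less where a joint would pass 70% of its speed; a pose out of reach is approached as far as the arm can. A call with a gripper value outside its range is refused whole. The fingers move at their own pace and stop on an object; the grip force is fixed at half the most. Time passes only in rows, so rows that do not move let the fingers close. It gives the time, the measured TCP pose, the force, the opening and the grip force at its end, in the units of the state.
- manip.state(): the state, without advancing time (a new reading comes with each control period).
- manip.snapshot(name): name is "side" or "top"; returns the picture (420x560x3 uint8, red, green, blue); there is no depth.
- manip.get_calibration(name): a dict with "fovy" (degrees; the focal length in pixels is half the picture's height over the tangent of half this angle, whatever the lens; pixels are square), "cx", "cy" (the principal point, pixels), "R" (3x3) and "t" (3): a world point X has camera coordinates R X + t. Camera axes: x right, y down, z forward; pixel columns grow to the right and rows downward; lengths in m; the calibration is good to about 2 mm. A picture is of the moment at which its call begins. get_calibration takes no time and is no camera call.
- manip.hand_in(): hands the job in; it is judged then, once.
The state is a dict: "t": time; "joints": joint angles; "joint_vel": joint speeds; "joint_efforts": joint torques, N m; "tool_pos": TCP position; "ee_rot": TCP orientation; "force": force on the tool from outside, world axes, zero at the start; "ft_torque": the same for the moment, N m; "finger_gap": finger opening in m; "gripper_force": force on a finger pad.
Only numpy, scipy, OpenCV 4.12 (cv2) and the standard library are available. Lean on these libraries where they do the work, as an engineer would, in place of code of your own. Each camera call takes 0.05 s, during which the arm holds its last target. There are 200 camera calls.

### The job

The thickness lever of the strap splitter stands where it is wanted; bring its stop up to it. Loosen the knurled lock ring, turn the eccentric stop clockwise by its knob until its disc just meets the heel of the lever without shifting the lever, then do the lock ring up tight again so that the setting is kept. Leave the mallet, spool and jar where they are.

Things in the scene. Friction and masses are not known exactly. Their poses are not given: they have to be found in the camera images.
- splitter: strap splitting machine bolted to the bench: green iron base 250 x 250 x 18 mm, two cheeks 102 mm high with roller and blade between. Origin: underside, below the roller shaft, midway between the cheeks; z up; its -x side is the worker's. Lever and stop lie in its plane y = -112 mm, outside the right-hand cheek. A green foot there carries the boss that the stop's spindle runs in.
- ring_middle (a point): middle of the lock ring, on the spindle's axis: dark steel, knurled, diameter 58 mm, 20 mm high; 4 mm below it begins the green round boss (diameter 36 mm, 48 mm long). z points outward along the axis, from ring to knob, leaning 35 degrees from vertical towards the splitter's -x. x and y turn with the ring. The ring keeps its place on the axis.
- lock_ring (a joint): turn of the lock ring in rad: 0 at its hard stop (fully tight), growing as it is loosened, counter-clockwise seen from the knob's end; ends at 2.4. Starts below 0.1. Near 0 it draws a toothed shoe into fine serrations on the spindle (7.5 degrees apart), which then clicks over only at about 0.45 N m; above 0.7 the spindle is free. Under 0.2 is tight. Turns with 0.2 to 0.3 N m; stays where left.
- knob_middle (a point): middle of the knob of the stop, on the same axis, 48 mm further out than ring_middle: bright steel, knurled, diameter 40 mm, 36 mm long, slot in its outer end. Between ring and knob is 20 mm of the spindle, 20 mm thick. z points outward along the axis; x and y turn with the knob. It does not move along the axis.
- stop_cam (a joint): turn of the stop (knob, spindle, eccentric disc) in rad, growing clockwise seen from the knob's end, which swings the disc towards the lever's heel; range 0 to 2.5, starts at 0 to 0.4; meets the heel somewhere from 1.0 to 1.9. Unlocked it turns with about 0.08 N m; the torque climbs to 0.3 N m or more within 0.2 rad once the disc presses the heel.
- disc_centre (a point): centre of the bright steel eccentric disc (diameter 32 mm, 14 mm thick) at the spindle's inner end, below the boss; it lies 6 mm off the axis. The gap between disc and heel is 16 mm less than its distance from lever_heel along the x of lever_heel: 3 to 10 mm at the start, 0 at contact.
- lever_heel (a point): spot on the face of the lever's heel that the disc meets; x is square to that face and points away from the disc. The lever is a dark bar 18 mm wide, 16 mm thick, pivoted on the roller shaft 67 mm from here, with a round hand arm and black ball reaching away to the splitter's +x. It is stiff (about 50 N here shifts it) and stays where it is pushed.
- mallet: rawhide mallet lying on the bench: wooden handle 150 mm long along its -x, head 85 mm long, 60 mm thick; origin on the bench under the end of the handle at the head. Leave alone.
- spool: wooden thread spool standing upright, diameter 60 mm, 90 mm high; origin at the centre of its underside. Leave alone.
- jar: jar with black cap standing upright, diameter 64 mm, 85 mm high; origin at the centre of its underside. Leave alone.

How it is judged:
By the outcome, as a careful person would: the job done as asked, in the order asked, and still so for the second after the job is handed in, with the robot touching nothing.
It also fails if it takes over 58 s, if anything falls off the work surface, if the arm or the gripper's body presses on something with over 40 N, if the wrist force passes 120 N, or if a joint passes its speed limit or range.

## Working session

There is one attempt and no reset: what is moved stays moved. The work goes in short steps, Python scripts to look and compute and a shell command to move; the robot and the scene stay as the last step left them, time stands still between calls to the robot, and variables do not carry over. Pictures are saved under pics/ and viewed, at most 10 in all, crops included, and the job is handed in when it is done.

```bash
mkdir -p pics; ls; python3 - <<'E'
from plant import manip
import cv2,numpy as np
for n in("side","top"):
    im=manip.snapshot(n); cv2.imwrite(f"pics/{n}0.png",im[:,:,::-1]); c=manip.get_calibration(n); print(n,c)
print(manip.state(),manip.hold_point_z)
E
```

```text
pics
side {'fovy': 45.09248234111013, 'cx': 280.72091683140974, 'cy': 217.16706034232274, 'R': array([[-0.98445114, -0.17480656, -0.01728068],
       [-0.07545875,  0.50968227, -0.85704723],
       [ 0.15862514, -0.84241715, -0.51494798]]), 't': array([0.56560802, 0.14254496, 1.04883858])}
top {'fovy': 47.704208038748654, 'cx': 274.8056395672684, 'cy': 200.3913313141418, 'R': array([[-0.00549558, -0.99986014, -0.01579535],
       [-0.9940446 ,  0.0071814 , -0.10873714],
       [ 0.10883536,  0.01510371, -0.99394504]]), 't': array([0.04105486, 0.59733526, 1.25502251])}
{'t': 0.1, 'joints': array([ 1.19111508,  0.32175798, -0.07009767,  1.45156877,  0.02260803,
        1.37078572, -0.05693107]), 'joint_vel': array([-0.00035173, -0.00201031,  0.00078191, -0.00305763, -0.00070333,
        0.00075207,  0.00169023]), 'joint_efforts': array([ 8.85652639e-05, -4.92572093e+01, -4.05416228e-01, -3.13396347e+01,
       -6.41111308e-02,  3.95414466e-02,  3.47153934e-05]), 'tool_pos': array([ 0.24916256, -0.59980812,  0.22155715]), 'ee_rot': array([-3.13986270e+00,  9.70407298e-05,  3.93792355e-01]), 'force': array([-0.7186137 , -0.19885373, -0.29010131]), 'ft_torque': array([-0.03009197,  0.01944822,  0.0040951 ]), 'gripper_force': 0.0, 'finger_gap': 0.08710300001499859} -0.0187
```

View pics/side0.png

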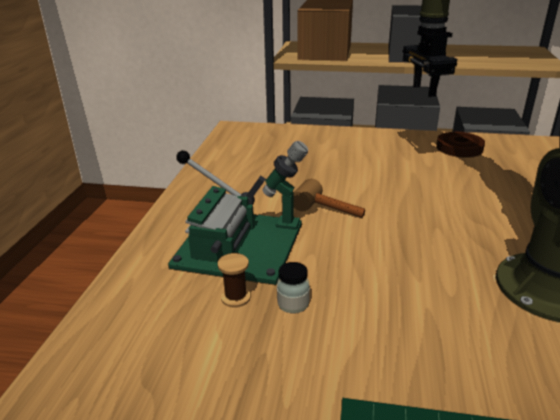

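View pics/top0.png

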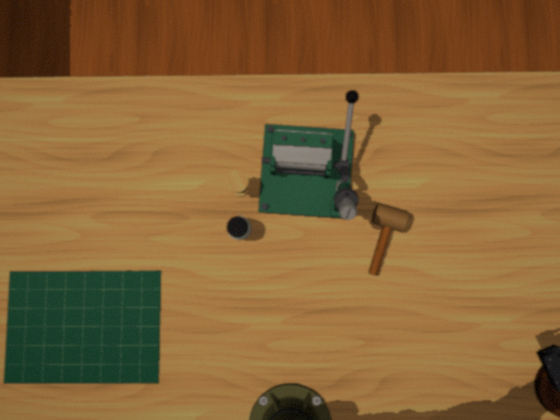

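The side view shows the splitter with ring near (286,165) and knob near (297,152). In the top view the ring is near (345,199), the knob near (348,209), and the mallet head is to the right at (392,217). I'll enlarge both.

```bash
python3 - <<'E'
import cv2,numpy as np
a=cv2.imread("pics/side0.png")[130:230,225:325]; b=cv2.imread("pics/top0.png")[135:235,305:405]
c=np.hstack([cv2.resize(i,(400,400),interpolation=cv2.INTER_CUBIC) for i in(a,b)])
c=cv2.convertScaleAbs(c,alpha=1.7,beta=15)
cv2.imwrite("pics/c1.png",c)
# base corners in top view guess
E
```

```text
(no output)
```

View pics/c1.png

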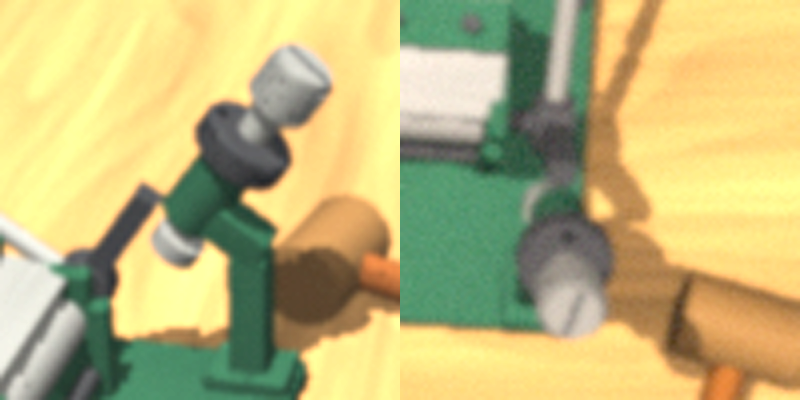

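The crop shows the knob middle at side (297.7,151.7) and top (347.5,208), the ring middle at side (285.8,166.2) and top (346.2,198.5). In the side view the disc is near (269.5,191) and the lever heel near (262,181).

```bash
cat > h.py <<'E'
from plant import manip
import numpy as np, cv2
from scipy.spatial.transform import Rotation as Ro
C={n:manip.get_calibration(n) for n in("side","top")}
def ray(n,u,v):
    c=C[n]; f=210/np.tan(np.radians(c["fovy"])/2); R=np.array(c["R"])
    d=R.T@np.array([(u-c["cx"])/f,(v-c["cy"])/f,1]); return -R.T@c["t"], d/np.linalg.norm(d)
def proj(n,X):
    c=C[n]; f=210/np.tan(np.radians(c["fovy"])/2); p=np.array(c["R"])@X+c["t"]; return np.array([c["cx"]+f*p[0]/p[2],c["cy"]+f*p[1]/p[2]])
def tri(s,t):
    A=np.zeros((3,3));b=np.zeros(3)
    rs=[ray("side",*s),ray("top",*t)]
    for o,d in rs: P=np.eye(3)-np.outer(d,d);A+=P;b+=P@o
    X=np.linalg.solve(A,b); return X,[round(1e3*np.linalg.norm((np.eye(3)-np.outer(d,d))@(X-o)),1) for o,d in rs]
def onz(n,u,v,z): o,d=ray(n,u,v); return o+d*(z-o[2])/d[2]
E
python3 - <<'E'
from h import *
np.set_printoptions(precision=4,suppress=True)
k,e=tri((297.7,151.7),(347.5,208)); r,e2=tri((285.8,166.2),(346.2,198.5))
print("knob",k,e,"ring",r,e2,"axis",(k-r),np.linalg.norm(k-r))
cs=[onz("top",*p,.018) for p in((266,124),(354,130),(260,211))]; print(cs)
print("yaw", [np.degrees(np.arctan2(*(cs[0]-cs[2])[1::-1])), np.degrees(np.arctan2(*(cs[0]-cs[1])[1::-1]))])
E
```

```text
knob [ 0.5575 -0.1347  0.2098] [np.float64(1.7), np.float64(1.7)] ring [ 0.5849 -0.1374  0.1707] [np.float64(0.9), np.float64(0.9)] axis [-0.0274  0.0027  0.0392] 0.04788639523080404
[array([0.814 , 0.0609, 0.018 ]), array([ 0.7945, -0.1839,  0.018 ]), array([0.5703, 0.0782, 0.018 ])]
yaw [np.float64(-4.055607635428676), np.float64(85.44592986579157)]
```

```bash
python3 -m pendant '[[[0,2,-1.2,-2,0],[0,4,-2.5,-2,0],[0,4,-2.5,-2,0],[0,4,-2.5,-2,0],[0,4,-2.5,0,0],[0,4,-2.5,0,0],[0,4,-2.5,0,0],[0,4,-2.5,0,0]]]'; python3 -m pendant '[[[0,4,-2.5,0,0],[0,4,-2.5,0,0],[0,4,-2.5,0,0],[0,4,-2.5,0,0],[0,2.8,-1.2,0,0],[0,0,0,0,9],[0,0,0,0,9],[0,0,0,0,0]]]'
```

```text
t: 1.1
tool_pos: [0.4561, -0.3092, 0.3043]
ee_rot: [3.14, -0.001, 0.396]
force: [0.5, -0.6, -0.9]
finger_gap: 0.0876
gripper_force: 0.0
t: 2.1
tool_pos: [0.5854, -0.135, 0.3039]
ee_rot: [3.141, -0.001, 0.083]
force: [0.3, 0.4, -0.3]
finger_gap: 0.087
gripper_force: 0.0
```

```bash
python3 - <<'E'
import numpy as np
s,c=np.sin(np.radians(35)),np.cos(np.radians(35)); a=np.array([-s,0,c]); e1=np.array([c,0,s]); e2=np.array([0,1,0])
def cyl(h0,h1,r):
    H,T,R=np.meshgrid(np.linspace(h0,h1,30),np.linspace(0,2*np.pi,120),np.linspace(0,r,12)); H,T,R=[q.ravel()[:,None] for q in(H,T,R)]
    return H*a+R*(np.cos(T)*e1+np.sin(T)*e2)
K=cyl(30,66,20); Rg=cyl(-10,10,29); B=cyl(-62,-14,18)
for ph in range(0,46,5):
    p=np.radians(ph); t=np.array([np.cos(p),np.sin(p),0]); n=np.array([-np.sin(p),np.cos(p),0])
    o=[ph]
    for x0 in(-10,-8+3,-10+6):
        m=(K@t>x0)&(K@t<30); o.append(round(np.abs(K[m]@n).max(),1) if m.any() else 0)
    m=np.abs(Rg@t)<9.5; mm=m&(Rg[:,2]>-3)
    o+=[round(np.abs(Rg@n).max(),1),round((Rg[mm]@n).max(),1),round((Rg[mm]@-n).max(),1)]
    print(o)
E
```

```text
[0, np.float64(17.9), np.float64(12.7), np.float64(11.0), np.float64(29.0), np.float64(29.0), np.float64(29.0)]
[5, np.float64(19.7), np.float64(14.7), np.float64(13.9), np.float64(29.5), np.float64(29.5), np.float64(29.2)]
[10, np.float64(21.4), np.float64(17.4), np.float64(15.8), np.float64(29.9), np.float64(29.8), np.float64(29.5)]
[15, np.float64(23.1), np.float64(19.9), np.float64(18.5), np.float64(30.2), np.float64(30.2), np.float64(30.0)]
[20, np.float64(24.8), np.float64(21.5), np.float64(20.9), np.float64(30.4), np.float64(30.4), np.float64(30.3)]
[25, np.float64(26.7), np.float64(23.7), np.float64(23.1), np.float64(30.6), np.float64(30.6), np.float64(30.6)]
[30, np.float64(28.8), np.float64(25.9), np.float64(25.1), np.float64(30.6), np.float64(30.6), np.float64(30.6)]
[35, np.float64(31.3), np.float64(27.8), np.float64(27.2), np.float64(30.7), np.float64(30.7), np.float64(30.7)]
[40, np.float64(34.4), np.float64(30.2), np.float64(29.3), np.float64(30.6), np.float64(30.6), np.float64(30.6)]
[45, np.float64(38.1), np.float64(33.1), np.float64(32.1), np.float64(30.6), np.float64(30.6), np.float64(30.6)]
```

```bash
python3 -m pendant '[[[0,0,0.2,0,8.5],[0,0,0,0,8.5],[0,0,0,0,8.5],[0,0,0,2,8.5],[0,0,0,3,0],[0,0,0,3,0],[0,0,0,3,0],[0,0,0,0,0]]]'; python3 - <<'E'
from h import *
out=[]
for n,(x,y) in(("side",(235,100)),("top",(295,150))):
    im=manip.snapshot(n)[y:y+100,x:x+100]; out.append(cv2.resize(im,(400,400),interpolation=cv2.INTER_CUBIC))
cv2.imwrite("pics/c2.png",cv2.convertScaleAbs(np.hstack(out)[:,:,::-1],alpha=1.7,beta=15))
s=manip.state();print(s["tool_pos"],s["ee_rot"],s["force"],s["ft_torque"])
E
```

```text
t: 3.1
tool_pos: [0.5837, -0.1379, 0.1908]
ee_rot: [3.14, 0.004, -0.511]
force: [-0.1, 0.2, 0.5]
finger_gap: 0.087
gripper_force: 0.0
[ 0.58594384 -0.13849261  0.1939586 ] [-3.14117234e+00 -1.31563191e-03 -5.11948541e-01] [0.42413916 0.16561604 0.51460085] [ 0.11233777 -0.02001553  0.01612208]
```

View pics/c2.png

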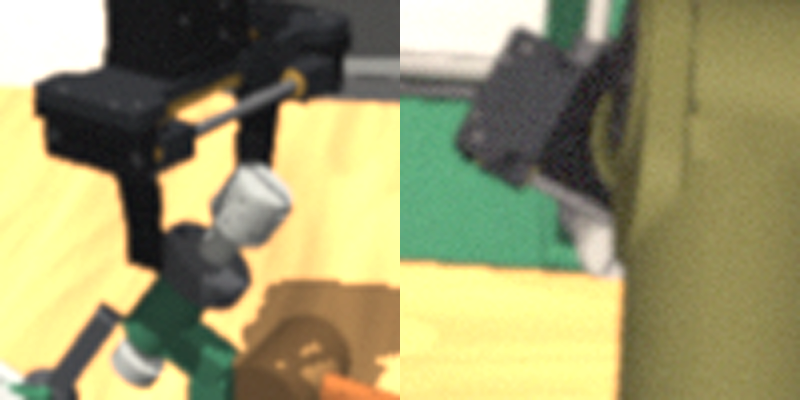

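The fingers straddle ring and knob as planned, with the knob clear below the gripper's body. I'll go down the last 2.3 cm and close.

```bash
python3 -m pendant '[[[0,0,0,1,0],[0,0,0,0.9,0],[0,0,0,0.4,0],[0,0,0,0,0]]]'; python3 -m pendant '[[[255,0,0,0,0],[255,0,0,0,0],[255,0,0,0,0],[255,0,0,0,0],[255,0,0,0,0]]]';python3 - <<'E'
from h import *
a=np.array([-.572,.043,.819])
s=manip.state();print(s["tool_pos"],s["ee_rot"],s["force"],s["ft_torque"],s["ft_torque"]@a)
E
```

```text
t: 3.7
tool_pos: [0.5852, -0.1389, 0.1691]
ee_rot: [3.141, 0.001, -0.514]
force: [-0.6, 0.9, -0.2]
finger_gap: 0.0873
gripper_force: 0.0
t: 4.32
tool_pos: [0.5857, -0.1387, 0.1697]
ee_rot: [-3.141, -0.0, -0.514]
force: [0.1, 0.5, -0.0]
finger_gap: 0.0582
gripper_force: 30.0
[ 0.5856536  -0.13873807  0.16970224] [-3.14131561e+00 -3.81673289e-04 -5.13607680e-01] [ 0.09999519  0.50757255 -0.00595285] [ 0.21801135 -0.11490143 -0.0786563 ] -0.19406276242343717
```

```bash
python3 -m pendant '[[[255,0,0,0,-6],[255,0,0,0,-6],[255,0,0,0,-6],[255,0,0,0,-6],[255,0,0,0,-6],[255,0,0,0,-6],[255,0,0,0,-7],[255,0,0,0,-7]]]'; cat > st.py <<'E'
from h import *
a=np.array([-.572,.043,.819])
s=manip.state();print(np.round(np.r_[s["tool_pos"],np.degrees(s["ee_rot"][2]),s["force"],s["ft_torque"]],3),"Ma",round(s["ft_torque"]@a,3),s["finger_gap"],s["t"])
def pic(name,*v):
    out=[]
    for n,x,y in v:
        im=manip.snapshot(n)[y:y+100,x:x+100]; out.append(cv2.resize(im,(400,400),interpolation=cv2.INTER_CUBIC))
    cv2.imwrite(f"pics/{name}.png",cv2.convertScaleAbs(np.hstack(out)[:,:,::-1],alpha=1.7,beta=15))
E
python3 st.py
```

```text
t: 5.32
tool_pos: [0.5865, -0.1353, 0.1693]
ee_rot: [-3.138, -0.003, 0.363]
force: [1.2, 7.0, -2.9]
finger_gap: 0.0584
gripper_force: 30.0
[ 0.586 -0.135  0.169 20.826  1.242  7.028 -2.931  0.773 -0.627 -0.862] Ma -1.175 0.05838789853489866 5.325
```

```bash
python3 -m pendant '[[[0,0,0,0,0],[0,0,0,0,0],[0,0,0,0,0],[0,0,0,0,9],[0,0,0,0,10],[0,0,0,0,10],[0,0,0,0,10],[0,0,0,0,10]]]'; python3 - <<'E'
import st
st.pic("c3",("side",235,120),("top",295,150))
E
```

```text
t: 6.32
tool_pos: [0.5853, -0.1396, 0.1696]
ee_rot: [3.141, -0.0, -0.503]
force: [-0.4, 0.8, 0.6]
finger_gap: 0.0869
gripper_force: 0.0
[  0.585  -0.14    0.17  -28.819  -0.417   0.839   0.572   0.047   0.084
   0.032] Ma 0.003 0.08689072425850973 6.325
```

View pics/c3.png

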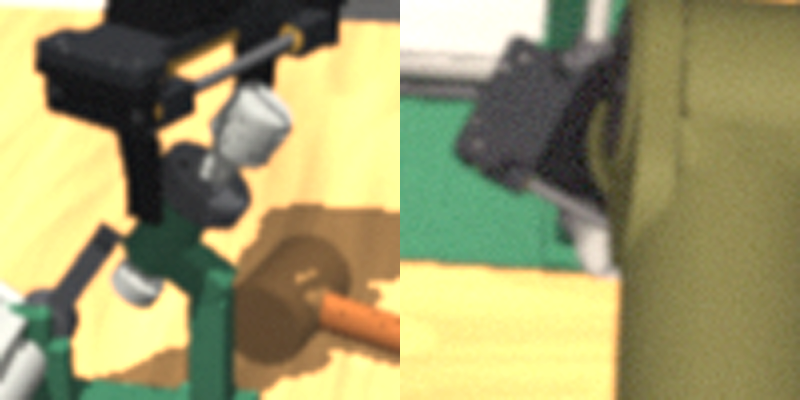

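The grip is intact and the scene undisturbed, but the mark on the ring is not visible. I'll make a second stroke, then look with the arm withdrawn.

```bash
python3 -m pendant '[[[255,0,0,0,0],[255,0,0,0,0],[255,0,0,0,0],[255,0,0,0,0]]]';python3 st.py; python3 -m pendant '[[[255,0,0,0,-7],[255,0,0,0,-7],[255,0,0,0,-7],[255,0,0,0,-7],[255,0,0,0,-7],[255,0,0,0,-7],[255,0,0,0,-4],[255,0,0,0,0]]]'; python3 st.py; python3 -m pendant '[[[0,0,0,0,0],[0,0,0,0,0],[0,0,0,0,0],[0,0,0,-3,7],[0,0,0,-5,7],[0,0,0,-5,7],[0,-6,0,0,0],[0,-6,0,0,0]]]';  python3 -m pendant '[[[0,0,-5,0,0],[0,0,-5,0,0],[0,0,-3,0,0]]]';  python3 - <<'E'
import st
st.pic("c4",("side",225,130),("top",305,135))
E
```

```text
t: 6.92
tool_pos: [0.5856, -0.1386, 0.1695]
ee_rot: [-3.141, -0.0, -0.496]
force: [1.3, 0.6, -0.2]
finger_gap: 0.0586
gripper_force: 30.0
[ 5.8600e-01 -1.3900e-01  1.7000e-01 -2.8395e+01  1.2510e+00  5.9200e-01
 -2.3800e-01  2.0500e-01 -7.6000e-02 -1.6000e-02] Ma -0.134 0.058589115208616545 6.925
t: 7.92
tool_pos: [0.5864, -0.1356, 0.1693]
ee_rot: [-3.139, -0.003, 0.309]
force: [1.5, 5.8, -2.8]
finger_gap: 0.0581
gripper_force: 30.0
[ 0.586 -0.136  0.169 17.704  1.533  5.8   -2.798  0.512 -0.676 -0.475] Ma -0.711 0.058119971004210555 7.925
t: 8.93
tool_pos: [0.4648, -0.132, 0.3]
ee_rot: [-3.142, -0.001, -0.06]
force: [-0.6, -0.9, 0.9]
finger_gap: 0.0869
gripper_force: 0.0
t: 9.3
tool_pos: [0.4732, 0.0004, 0.3001]
ee_rot: [3.141, -0.001, -0.058]
force: [0.3, -1.1, -0.6]
finger_gap: 0.0873
gripper_force: 0.0
[ 0.473  0.     0.3   -3.321  0.253 -1.136 -0.639  0.033 -0.04   0.043] Ma 0.015 0.08725994559084245 9.3
```

View pics/c4.png

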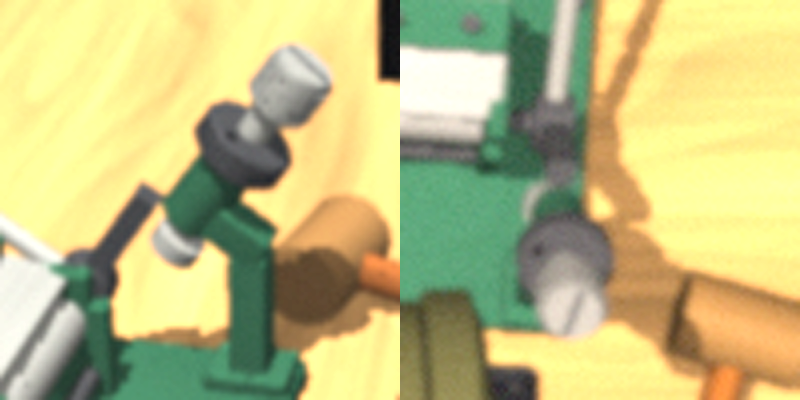

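The ring's dot has moved in the top view from crop (567,237) to (540,250), and the slot in the knob is unchanged. I'll turn this into an angle.

```bash
cat > ang.py <<'E'
from h import *
a=np.array([-.572,.043,.819]);a/=np.linalg.norm(a); r=np.array([.5849,-.1371,.1706])
e1=np.array([.819,-.0616,.572]);e1-=a*(e1@a);e1/=np.linalg.norm(e1); e2=np.cross(a,e1)
def ang(n,u,v,h):
    o,d=ray(n,u,v); c=r+a*h; X=o+d*((c-o)@a)/(d@a)-c
    return np.degrees(np.arctan2(X@e2,X@e1)),1e3*np.hypot(X@e1,X@e2)
def crop(u,v,x,y): return x+(u+.5)/4-.5,y+(v+.5)/4-.5
E
python3 - <<'E'
from ang import *
for u,v in((567,237),(540,250)): print(ang("top",*crop(u-400,v,305,135),.010))
for u,v in((221,114),(231,128)): print("s",ang("side",*crop(u,v,225,130),.010))
# slot dir
for q in ((568,330),(586,290)): print("slot",ang("top",*crop(q[0]-400,q[1],305,135),.066))
print(proj("top",r),proj("top",r+a*.048),proj("top",r+a*.066))
E
```

```text
(np.float64(7.3965200279179895), np.float64(19.03277733910665))
(np.float64(62.76994775185258), np.float64(19.522563302311124))
s (np.float64(7.716853194703007), np.float64(21.914190597545225))
s (np.float64(36.233655377005135), np.float64(15.680668835049868))
slot (np.float64(168.19358809870457), np.float64(12.498251522931248))
slot (np.float64(-16.51746015372951), np.float64(15.518749520236906))
[346.1206562  198.89380067] [347.74433403 208.73793371] [348.38552217 212.62536828]
```

```bash
python3 -m pendant '[[[0,0,4,0,0],[0,0,5,0,0],[0,2,4,0,0],[0,5,0,0,0],[0,2.2,0,0,-8],[0,0,0,1,-8],[0,0,0,2,-8],[0,0,0,0,0]]]'; python3 st.py
```

```text
t: 10.4
tool_pos: [0.5562, -0.1387, 0.2678]
ee_rot: [-3.14, 0.003, 0.356]
force: [-0.4, 0.4, -0.2]
finger_gap: 0.0868
gripper_force: 0.0
[ 5.5600e-01 -1.3900e-01  2.6800e-01  2.0373e+01 -3.6400e-01  4.2400e-01
 -2.3700e-01  2.0000e-03  4.7000e-02 -3.0000e-03] Ma -0.001 0.08684285010512828 10.4
```

```bash
python3 -m pendant '[[[0,0.2,-0.3,2.5,0],[0,0,0,2.5,0],[0,0,0,2,0],[0,0,0,0.5,0],[255,0,0,0,0],[255,0,0,0,0],[255,0,0,0,0],[255,0,0,0,0]]]'; python3 -m pendant '[[[255,0,0,0,0],[255,0,0,0,0]]]';python3 st.py
```

```text
t: 11.4
tool_pos: [0.5585, -0.1338, 0.195]
ee_rot: [3.141, -0.0, 0.359]
force: [0.5, -0.1, -0.8]
finger_gap: 0.0548
gripper_force: 0.0
t: 11.65
tool_pos: [0.5584, -0.1338, 0.1948]
ee_rot: [3.141, -0.0, 0.359]
force: [0.1, 0.3, 1.1]
finger_gap: 0.0436
gripper_force: 29.1
[ 0.558 -0.134  0.195 20.546  0.083  0.263  1.11  -0.346 -0.092 -0.234] Ma 0.003 0.043592820074854405 11.65
```

```bash
python3 -m pendant '[[[255,0,0,0,5],[255,0,0,0,5],[255,0,0,0,5],[255,0,0,0,5]]]'; python3 st.py; python3 -m pendant '[[[255,0,0,0,5],[255,0,0,0,5],[255,0,0,0,5],[255,0,0,0,5],[255,0,0,0,0]]]'; python3 st.py
```

```text
t: 12.15
tool_pos: [0.5593, -0.1348, 0.1942]
ee_rot: [3.14, -0.002, 0.007]
force: [3.1, -2.8, -2.0]
finger_gap: 0.0394
gripper_force: 29.5
[ 0.559 -0.135  0.194  0.4    3.092 -2.837 -2.015 -0.565 -0.606  0.266] Ma 0.515 0.03935753646604387 12.15
t: 12.78
tool_pos: [0.5599, -0.1356, 0.1942]
ee_rot: [3.141, -0.004, -0.34]
force: [5.9, -4.8, -3.8]
finger_gap: 0.0414
gripper_force: 31.0
[  0.56   -0.136   0.194 -19.48    5.898  -4.78   -3.841  -0.147  -1.363
   0.629] Ma 0.541 0.041407387503138396 12.775
```

```bash
python3 -m pendant '[[[255,0.2,0.05,0,0],[255,0,0,0,0]]]'; python3 st.py;  python3 -m pendant '[[[0,0,0,0,0],[0,0,0,0,0],[0,0,0,0,-10],[0,0,0,0,-10],[0,0,0,0,-10],[0,0,0,0,-6],[255,0,0,0,0],[255,0,0,0,0]]]';  python3 -m pendant '[[[255,0,0,0,0],[255,0,0,0,0],[255,0,0,0,0],[255,0,0,0,0]]]'; python3 st.py
```

```text
t: 13.02
tool_pos: [0.5599, -0.1356, 0.1942]
ee_rot: [3.141, 0.0, -0.339]
force: [0.9, -3.1, -3.5]
finger_gap: 0.0412
gripper_force: 30.8
[  0.56   -0.136   0.194 -19.443   0.859  -3.115  -3.494   0.18   -0.409
   0.62 ] Ma 0.387 0.04119782604251947 13.025
t: 14.02
tool_pos: [0.5601, -0.1345, 0.1947]
ee_rot: [-3.142, -0.0, 0.288]
force: [-0.3, -0.4, -0.3]
finger_gap: 0.0737
gripper_force: 0.0
t: 14.52
tool_pos: [0.5597, -0.1338, 0.1945]
ee_rot: [-3.14, 0.001, 0.289]
force: [-2.1, 3.3, 0.7]
finger_gap: 0.0431
gripper_force: 29.4
[ 0.56  -0.134  0.194 16.584 -2.141  3.267  0.711  0.253  0.336 -0.23 ] Ma -0.319 0.04307117848323389 14.525
```

```bash
sed -i 's/^def pic/M=np.array(s["ft_torque"]);F=s["force"];M=M+.19*np.array([-F[1],F[0],0]);print("M",M.round(3),"T",round(M@a,3))\ndef pic/' st.py
for i in 1 2 3; do python3 -m pendant '[[[255,0,0,0,4],[255,0,0,0,0]]]' >/dev/null; python3 st.py; done
```

```text
[ 0.56  -0.134  0.194 12.629  1.104  2.317 -2.322  0.461 -0.267 -0.155] Ma -0.402 0.04172331095822967 14.775
M [ 0.02  -0.057 -0.155] T -0.141
[ 0.561 -0.134  0.194  8.661  3.093  2.595 -4.638  0.299 -0.719 -0.214] Ma -0.377 0.04103124253419285 15.025
M [-0.194 -0.131 -0.214] T -0.07
[ 0.56  -0.135  0.194  4.688  3.875  1.032 -5.262  0.371 -0.72  -0.246] Ma -0.444 0.04038107487632293 15.275
M [ 0.175  0.016 -0.246] T -0.301
```

```bash
for i in 1 2 3; do python3 -m pendant '[[[255,0,0,0,4],[255,0,0,0,0]]]' >/dev/null; python3 st.py; done
```

```text
[ 0.56  -0.135  0.194  0.693  1.007  1.16  -3.212  0.354 -0.309 -0.092] Ma -0.291 0.0392646644090142 15.525
M [ 0.133 -0.117 -0.092] T -0.156
[ 0.56  -0.135  0.195 -3.291  0.549  1.958 -0.936  0.57  -0.047  0.096] Ma -0.25 0.03940974613645051 15.775
M [0.198 0.057 0.096] T -0.032
[ 0.56  -0.135  0.195 -7.277 -0.891  1.049 -1.285  0.817  0.072  0.372] Ma -0.159 0.03973262876813337 16.025
M [ 0.617 -0.097  0.372] T -0.053
```

```bash
for i in 1 2 3 4; do python3 -m pendant '[[[255,0,0,0,4],[255,0,0,0,0]]]' >/dev/null; python3 st.py; done
```

```text
[  0.56   -0.135   0.195 -11.274   0.081  -0.66   -2.143   0.905  -0.14
   0.658] Ma 0.015 0.03966356718148799 16.275
M [ 1.03  -0.125  0.658] T -0.056
[  0.56   -0.135   0.195 -15.292   0.691  -2.135  -3.606   0.581  -0.697
   0.644] Ma 0.165 0.040187057776426276 16.525
M [ 0.987 -0.565  0.644] T -0.061
[  0.561  -0.136   0.194 -19.327   5.223  -3.088  -5.482   0.386  -1.245
   0.579] Ma 0.2 0.040663693168919955 16.775
M [ 0.972 -0.252  0.579] T -0.093
[  0.562  -0.137   0.194 -23.338   5.897  -4.775  -6.388   0.196  -1.637
   0.729] Ma 0.414 0.04222815726086637 17.025
M [ 1.104 -0.516  0.729] T -0.056
```

```bash
python3 -m pendant '[[[0,0,0,0,0],[0,0,0,0,0],[0,0,0,0,-10],[0,0,0,0,-10],[0,0,0,0,-10],[0,0,0,0,-8],[255,0,0,0,0],[255,0,0,0,0]]]' >/dev/null;  python3 -m pendant '[[[255,0,0,0,0],[255,0,0,0,0],[255,0,0,0,0],[255,0,0,0,0]]]'>/dev/null; python3 st.py; for i in 1 2 3 4 5; do python3 -m pendant '[[[255,0,0,0,4],[255,0,0,0,0]]]' >/dev/null; python3 st.py; done
```

```text
[ 0.56  -0.134  0.194 14.575 -1.698  2.424 -0.192  0.085  0.223 -0.255] Ma -0.248 0.0423409132978183 18.525
M [-0.376 -0.1   -0.255] T 0.002
[ 0.56  -0.134  0.194 10.617  2.131  1.541 -2.684  0.411 -0.392 -0.117] Ma -0.347 0.041193407439218864 18.775
M [ 0.118  0.013 -0.117] T -0.162
[ 0.561 -0.135  0.194  6.668  3.601  2.204 -4.5    0.259 -0.689 -0.139] Ma -0.291 0.04087844648676156 19.025
M [-0.16  -0.004 -0.139] T -0.022
[ 0.56  -0.135  0.194  2.674  2.28   1.57  -3.287  0.208 -0.49  -0.181] Ma -0.288 0.0402175242591924 19.275
M [-0.09  -0.057 -0.181] T -0.099
[ 0.56  -0.135  0.195 -1.299  0.27   1.158 -1.241  0.319 -0.103  0.037] Ma -0.157 0.03909331610771134 19.525
M [ 0.099 -0.052  0.037] T -0.029
[ 0.56  -0.135  0.195 -5.277 -0.98   0.441  0.195  0.686  0.059  0.329] Ma -0.12 0.03934728808676321 19.775
M [ 0.602 -0.128  0.329] T -0.08
```

```bash
for i in 1 2 3 4; do python3 -m pendant '[[[255,0,0,0,4],[255,0,0,0,0]]]' >/dev/null; python3 st.py; done
```

```text
[ 0.56  -0.135  0.194 -9.277  1.91  -0.992 -2.96   0.623 -0.424  0.439] Ma -0.015 0.03941478103428377 20.025
M [ 0.811 -0.061  0.439] T -0.107
[  0.56   -0.135   0.194 -13.282   2.161  -2.546  -3.734   0.601  -0.651
   0.623] Ma 0.139 0.03991464045343872 20.275
M [ 1.085 -0.24   0.623] T -0.12
[  0.561  -0.136   0.194 -17.3     3.897  -3.67   -4.953   0.356  -1.071
   0.695] Ma 0.319 0.040872606033089065 20.525
M [ 1.053 -0.331  0.695] T -0.048
[  0.561  -0.136   0.194 -21.329   4.163  -3.529  -6.302   0.181  -1.364
   0.685] Ma 0.399 0.041576197991761425 20.775
M [ 0.852 -0.573  0.685] T 0.049
```

```bash
python3 -m pendant '[[[0,0,0,0,0],[0,0,0,0,0],[0,0,0,-2,-8],[0,0,0,-4,-8],[0,0,0,-5,0],[0,-5,-4,0,0],[0,-3,-5,0,0],[0,0,-5,0,0]]]'; python3 - <<'E'
import st
st.pic("c5",("side",225,130),("top",305,135))
E
```

```text
t: 21.78
tool_pos: [0.4928, 0.0124, 0.3055]
ee_rot: [3.139, -0.001, -0.095]
force: [0.9, -0.1, 0.5]
finger_gap: 0.0868
gripper_force: 0.0
[ 0.493  0.012  0.305 -5.452  0.918 -0.117  0.46   0.014 -0.042  0.049] Ma 0.03 0.08680757476028438 21.775
M [0.036 0.132 0.049] T 0.025
```

View pics/c5.png

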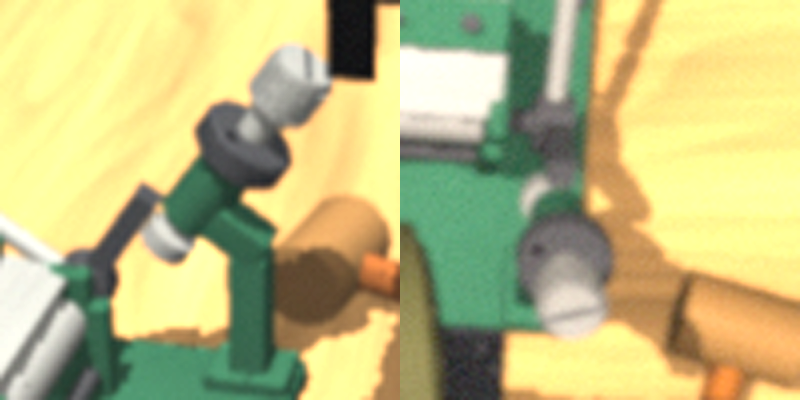

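```bash
python3 - <<'E'
from ang import *
def d(p,q):
    P=[]
    for u,v in(p,q):
        t,R=ang("top",*crop(u-400,v,305,135),.066); P.append(R*np.array([np.cos(np.radians(t)),np.sin(np.radians(t))]))
    w=P[1]-P[0]; return np.degrees(np.arctan2(w[1],w[0]))
print("slot0",d((566,332),(587,290)),"slot1",d((554,321),(598,306)))
# disc projections as function of phase psi: centre at axis h=-? below boss
h=-(.010+.004+.048+.007)
print("axis@disc",r+a*h,proj("side",r+a*h),proj("top",r+a*h))
for psi in range(0,360,45):
    X=r+a*h+.006*(e1*np.cos(np.radians(psi))+e2*np.sin(np.radians(psi))); print(psi,(4*(proj("side",X)-[225,130])).round(1),(4*(proj("top",X)-[305,135])+[400,0]).round(1))
E
```

```text
slot0 -16.58830126347849 slot1 -63.47739514471461
axis@disc [ 0.62437207 -0.14006731  0.11408318] [269.59864908 186.26993131] [343.9846766  185.94365321]
0 [170.3 219.1] [557.1 195.4]
45 [170.7 224.1] [550.  197.4]
90 [175.7 229.6] [546.5 203.1]
135 [182.2 232.5] [548.5 209.3]
180 [186.5 231. ] [554.8 212.2]
225 [186.  226.1] [561.8 210.1]
270 [181.1 220.6] [565.4 204.4]
315 [174.6 217.7] [563.4 198.3]
```

```bash
python3 -m pendant '[[[0,0,5,0,0],[0,2,5,0,0],[0,4,4,0,0],[0,2.1,0,0,-10],[0,0,0,3,-10],[0,0,0,3,0],[0,0,0,3,0],[0,0,0,2.1,0]]]' >/dev/null;  python3 -m pendant '[[[0,0,0,0,0]]]'>/dev/null; python3 st.py;  python3 -m pendant '[[[255,0,0,0,0],[255,0,0,0,0],[255,0,0,0,0],[255,0,0,0,0],[255,0,0,0,0],[255,0,0,0,0]]]'>/dev/null; python3 st.py
```

```text
[ 5.6100e-01 -1.3600e-01  1.9200e-01  1.4569e+01  4.6300e-01 -3.0000e-03
 -2.6700e-01 -2.3000e-02 -4.4000e-02 -3.4000e-02] Ma -0.017 0.08711590175499433 23.0
M [-0.022  0.044 -0.034] T -0.013
[ 0.562 -0.134  0.194 14.642 -4.323  5.082  1.408  0.632  0.561 -0.207] Ma -0.507 0.04239664090124787 23.75
M [-0.333 -0.26  -0.207] T 0.01
```

```bash
for i in 1 2 3 4 5; do python3 -m pendant '[[[255,0,0,0,4],[255,0,0,0,0]]]' >/dev/null; python3 st.py|tail -1; done; python3 st.py
```

```text
M [ 0.162  0.116 -0.23 ] T -0.276
M [ 0.146 -0.122 -0.029] T -0.112
M [ 0.038  0.041 -0.015] T -0.032
M [ 0.255 -0.009  0.061] T -0.096
M [0.832 0.004 0.422] T -0.13
[ 0.562 -0.135  0.194 -5.214 -1.951  4.391  1.725  1.666  0.375  0.422] Ma -0.591 0.03927690760586909 25.0
M [0.832 0.004 0.422] T -0.13
```

```bash
for i in 1 2 3 4; do python3 -m pendant '[[[255,0,0,0,4],[255,0,0,0,0]]]' >/dev/null; python3 st.py|tail -1; done; python3 st.py
```

```text
M [ 0.723 -0.153  0.395] T -0.096
M [ 0.816 -0.093  0.666] T 0.074
M [ 0.791 -0.131  0.713] T 0.126
M [ 0.663 -0.266  0.552] T 0.062
[  0.564  -0.137   0.194 -21.317   8.421   1.66   -4.021   0.978  -1.866
   0.552] Ma -0.187 0.040904424368869756 26.0
M [ 0.663 -0.266  0.552] T 0.062
```

```bash
python3 -m pendant '[[[0,0,0,0,0],[0,0,0,0,0],[0,0,0,0,-10],[0,0,0,0,-10],[0,0,0,0,-8],[255,0,0,0,0],[255,0,0,0,0],[255,0,0,0,0]]]' >/dev/null;  python3 -m pendant '[[[255,0,0,0,0],[255,0,0,0,0],[255,0,0,0,0]]]'>/dev/null; python3 st.py; for i in 1 2 3 4; do python3 -m pendant '[[[255,0,0,0,4],[255,0,0,0,0]]]' >/dev/null; python3 st.py|tail -1; done; python3 - <<'E'
import st
from h import *
n=manip.snapshot("side"); cv2.imwrite("pics/side6.png",n[:,:,::-1])
o=cv2.imread("pics/side0.png"); n=n[:,:,::-1]
f=lambda i:cv2.resize(i[165:215,240:290],(400,400),interpolation=cv2.INTER_CUBIC)
cv2.imwrite("pics/c6.png",cv2.convertScaleAbs(np.hstack([f(o),f(n)]),alpha=1.8,beta=20))
E
```

```text
[ 0.562 -0.135  0.194  6.598 -1.074  4.364  0.436  0.574  0.225 -0.221] Ma -0.5 0.0404910860985802 27.375
M [-0.255  0.021 -0.221] T -0.034
M [-0.007 -0.231  0.127] T 0.098
M [-0.036  0.025  0.204] T 0.189
M [0.298 0.062 0.444] T 0.196
M [ 0.712 -0.147  0.603] T 0.08
[ 0.563 -0.136  0.194 -9.247  3.864  2.176 -1.492  1.126 -0.881  0.603] Ma -0.188 0.03932051264296175 28.375
M [ 0.712 -0.147  0.603] T 0.08
```

View pics/c6.png

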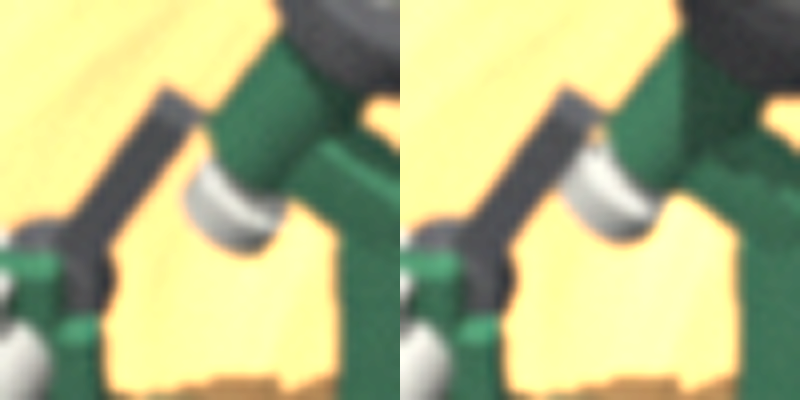

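The torque is now clearly positive where it was about −0.1 in the free strokes. The picture shows the disc (crop 600,190) against the heel, with the lever tip unmoved at (165,85). I'll release and go to the ring.

```bash
python3 -m pendant '[[[0,0,0,0,0],[0,0,0,0,0],[0,0,0,0,0],[0,0,0,0,-10],[0,0,0,0,-10],[0,0,0,0,-10],[0,0,0,0,0]]]'; python3 st.py
```

```text
t: 29.3
tool_pos: [0.5618, -0.1367, 0.1935]
ee_rot: [3.141, 0.001, 0.356]
force: [0.3, 0.0, 0.1]
finger_gap: 0.0867
gripper_force: 0.0
[ 5.6200e-01 -1.3700e-01  1.9300e-01  2.0417e+01  3.3000e-01  3.4000e-02
  1.4400e-01  3.4000e-02 -8.0000e-03  5.8000e-02] Ma 0.028 0.0867192478917614 29.3
M [0.028 0.054 0.058] T 0.034
```

```bash
python3 -m pendant '[[[0,1,0.4,0,0],[0,1.2,0.5,0.6,0],[0,0,0,1,0],[0,0,0,0.8,0],[255,0,0,0,0],[255,0,0,0,0],[255,0,0,0,0],[255,0,0,0,0]]]'; python3 st.py; python3 -m pendant '[[[255,0,0,0,6],[255,0,0,0,6],[255,0,0,0,6],[255,0,0,0,6],[255,0,0,0,6],[255,0,0,0,6],[255,0,0,0,6],[255,0,0,0,4]]]';python3 st.py
```

```text
t: 30.3
tool_pos: [0.5856, -0.1356, 0.1699]
ee_rot: [-3.14, 0.0, 0.359]
force: [-2.2, 2.6, 1.6]
finger_gap: 0.0581
gripper_force: 30.0
[ 0.586 -0.136  0.17  20.593 -2.181  2.641  1.572  0.615  0.433 -0.044] Ma -0.369 0.058113802471098173 30.3
M [ 0.113  0.019 -0.044] T -0.099
t: 31.3
tool_pos: [0.5863, -0.1386, 0.17]
ee_rot: [3.14, -0.003, -0.446]
force: [-0.8, -4.3, 0.6]
finger_gap: 0.0584
gripper_force: 30.0
[ 5.8600e-01 -1.3900e-01  1.7000e-01 -2.5537e+01 -8.0900e-01 -4.2530e+00
  6.3700e-01 -1.0000e-02 -2.0100e-01  8.7600e-01] Ma 0.715 0.058442415999259735 31.3
M [ 0.798 -0.354  0.876] T 0.246
```

```bash
python3 -m pendant '[[[0,0,0,0,0],[0,0,0,0,0],[0,0,0,0,-9],[0,0,0,0,-9],[0,0,0,0,-9],[0,0,0,0,-9],[0,0,0,0,-9],[0,0,0,0,0]]]';  python3 -m pendant '[[[255,0,0,0,0],[255,0,0,0,0],[255,0,0,0,0],[255,0,0,0,0],[255,0,0,0,0]]]' >/dev/null;python3 st.py; python3 -m pendant '[[[255,0,0,0,6],[255,0,0,0,6],[255,0,0,0,6],[255,0,0,0,6]]]'>/dev/null;python3 st.py;  python3 -m pendant '[[[255,0,0,0,6],[255,0,0,0,6],[255,0,0,0,6],[255,0,0,0,4]]]'>/dev/null;python3 st.py
```

```text
t: 32.3
tool_pos: [0.5859, -0.1363, 0.1695]
ee_rot: [-3.141, -0.0, 0.341]
force: [-0.7, 0.2, 0.0]
finger_gap: 0.0867
gripper_force: 0.0
[ 0.586 -0.136  0.17  19.588 -2.219  2.557  0.531  0.625  0.435 -0.093] Ma -0.415 0.058506553037226766 32.925
M [ 0.14   0.014 -0.093] T -0.155
[ 0.586 -0.137  0.17  -4.544  0.675 -2.128 -2.396  0.389 -0.345  0.813] Ma 0.428 0.05756631710647544 33.425
M [ 0.793 -0.216  0.813] T 0.203
[  0.586  -0.139   0.17  -26.532   0.397  -4.483  -1.047  -0.046  -0.348
   1.041] Ma 0.864 0.05837432447583159 33.925
M [ 0.805 -0.272  1.041] T 0.38
```

```bash
python3 -m pendant '[[[0,0,0,0,0],[0,0,0,0,0],[0,0,0,0,-9],[0,0,0,0,-9],[0,0,0,0,-9],[0,0,0,0,-9],[0,0,0,0,-9],[0,0,0,0,0]]]'>/dev/null;  python3 -m pendant '[[[255,0,0,0,0],[255,0,0,0,0],[255,0,0,0,0],[255,0,0,0,0],[255,0,0,0,0]]]' >/dev/null;python3 st.py; python3 -m pendant '[[[255,0,0,0,6],[255,0,0,0,6],[255,0,0,0,6],[255,0,0,0,6]]]'>/dev/null;python3 st.py;  python3 -m pendant '[[[255,0,0,0,6],[255,0,0,0,6],[255,0,0,0,6],[255,0,0,0,4]]]'>/dev/null;python3 st.py
```

```text
[ 0.586 -0.136  0.17  18.58  -0.883  1.951  0.601  0.59   0.396 -0.113] Ma -0.413 0.05851954771285183 35.55
M [ 0.22   0.228 -0.113] T -0.208
[ 0.586 -0.137  0.17  -5.456  4.122 -2.171 -1.353 -0.318 -0.676  1.189] Ma 1.127 0.05715432092942593 36.05
M [0.094 0.107 1.189] T 0.925
[  0.59   -0.141   0.171 -27.503  11.162  -8.099  -2.503  -1.7    -2.158
   0.903] Ma 1.619 0.05747797767301509 36.55
M [-0.161 -0.037  0.903] T 0.83
```

Torque saturates at about 0.9 N m, so the ring is at its hard stop. I'll release, withdraw and check.

```bash
python3 -m pendant '[[[0,0,0,0,0],[0,0,0,0,0],[0,0,0,0,0],[0,0,0,-2,-6],[0,0,0,-5,-8],[0,0,0,-5,-6],[0,-6,0,-1,0],[0,-6,0,0,0]]]' >/dev/null;  python3 -m pendant '[[[0,0,-5,0,0],[0,0,-5,0,0],[0,0,-4,0,0],[0,0,0,0,0]]]';  python3 - <<'E'
import st
st.pic("c7",("side",225,130),("top",305,135))
E
```

```text
t: 38.05
tool_pos: [0.4848, 0.0218, 0.2997]
ee_rot: [-3.141, -0.0, -0.122]
force: [0.1, 0.2, -0.1]
finger_gap: 0.0869
gripper_force: 0.0
[ 0.485  0.022  0.3   -7.013  0.083  0.186 -0.13  -0.     0.072 -0.05 ] Ma -0.038 0.08688989011898252 38.05
M [-0.035  0.088 -0.05 ] T -0.017
```

View pics/c7.png

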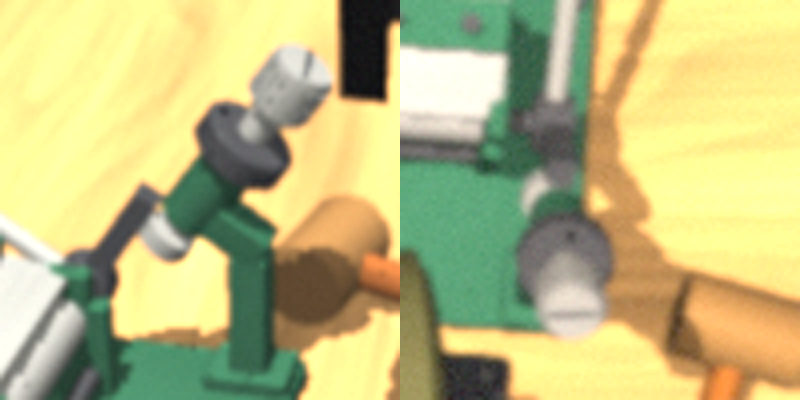

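```bash
python3 - <<'E'
from ang import *
n=manip.snapshot("side")[:,:,::-1].copy(); cv2.imwrite("pics/side7.png",n)
t=manip.snapshot("top")[:,:,::-1].copy(); cv2.imwrite("pics/top7.png",t)
g=lambda p:cv2.cvtColor(cv2.imread(p),cv2.COLOR_BGR2GRAY).astype(np.float32)
S0,S6,S7=g("pics/side0.png"),g("pics/side6.png"),g("pics/side7.png"); T0,T7=g("pics/top0.png"),g("pics/top7.png")
def sh(A,B,x,y,w,h):
    W=np.eye(2,3,dtype=np.float32)
    try: cc,W=cv2.findTransformECC(A[y:y+h,x:x+w],B[y:y+h,x:x+w],W,cv2.MOTION_TRANSLATION,None,None,1)
    except cv2.error: return None
    return W[:,2].round(3),round(cc,4)
print("lever side 0-7",sh(S0,S7,248,174,14,26),"arm",sh(S0,S7,175,150,40,35),"ref",sh(S0,S7,190,190,50,60))
print("lever top ball",sh(T0,T7,340,88,25,30),"ref",sh(T0,T7,262,120,60,60))
print("disc 6-7",sh(S6,S7,260,180,24,20),"0-7",sh(S0,S7,260,180,24,20))
def d(p,q):
    P=[]
    for u,v in(p,q):
        t,R=ang("top",*crop(u-400,v,305,135),.066); P.append(R*np.array([np.cos(np.radians(t)),np.sin(np.radians(t))]))
    w=P[1]-P[0]; return np.degrees(np.arctan2(w[1],w[0]))
print("slot7",d((552,314),(595,314)))
E
```

```text
lever side 0-7 None arm None ref None
lever top ball None ref None
disc 6-7 None 0-7 None
slot7 -85.48810872887157
```

```bash
python3 - <<'E'
from h import *
g=lambda p:cv2.cvtColor(cv2.imread(p),cv2.COLOR_BGR2GRAY).astype(np.float32)
S0,S6,S7=g("pics/side0.png"),g("pics/side6.png"),g("pics/side7.png"); T0,T7=g("pics/top0.png"),g("pics/top7.png")
def sh(A,B,x,y,w,h):
    cc,W=cv2.findTransformECC(A[y:y+h,x:x+w].copy(),B[y:y+h,x:x+w].copy(),np.eye(2,3,dtype=np.float32),cv2.MOTION_TRANSLATION,(3,100,1e-5),None,3)
    return W[:,2].round(3),round(cc,4)
for q in((S0,S7,248,174,14,26),(S0,S7,175,150,40,35),(S0,S7,190,190,50,60),(T0,T7,340,88,25,30),(T0,T7,262,120,60,60),(S6,S7,260,180,24,20),(S0,S7,260,180,24,20)):
    try: print(q[2:],sh(*q))
    except cv2.error as e: print(q[2:],e.err)
E
```

```text
(248, 174, 14, 26) (array([-0.104,  0.33 ], dtype=float32), 0.9793)
(175, 150, 40, 35) (array([-0.   , -0.003], dtype=float32), 1.0)
(190, 190, 50, 60) (array([-0.009,  0.01 ], dtype=float32), 1.0)
(340, 88, 25, 30) (array([ 0.014, -0.022], dtype=float32), 0.9998)
(262, 120, 60, 60) (array([-0.004, -0.001], dtype=float32), 0.9998)
(260, 180, 24, 20) (array([0.007, 0.042], dtype=float32), 0.9976)
(260, 180, 24, 20) (array([-0.69 , -0.833], dtype=float32), 0.9357)
```

The lever has not moved: its arm and ball shifted less than 0.03 px. The disc is where it met the heel and the ring's mark is back at its tight position, so I'm handing in.

```bash
python3 -c "
from plant import manip
print(manip.hand_in())"
```

```text
the job is handed in; nothing more can be done
None
```

I handed the job in at about 38 s: I loosened the ring, turned the stop clockwise about 69° until the torque showed the disc meeting the heel, and tightened the ring back to its hard stop; the lever did not move, contact was judged from torque and pictures only, and the result of the judging was not shown.

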